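# Let an empty bottle into the lever-lidded waste bin

## Robot

A 6-joint arm with a two-finger parallel gripper is mounted at the origin on a cart in front of the work surface, level with it; the furniture and walls round the work are solid. World frame = base frame: x ahead of the robot, y to its left, z up, the work surface at z = 0. Lengths are in m, angles in rad, forces in N, time in s.
With the tool pointing down it reaches from about 0.3 to 0.85 m from the base axis. Payload 5.4 kg.
Tool frame: the origin (TCP) lies on the mounting face of the last link; the fingertips stand 173 mm ahead of it and the grasp point (between the pads) lies 155 mm ahead of it (grasp_offset is the distance from the TCP to the grasp point, in m); y points along the fingers, z is the direction in which the jaws open and shut, and the axes are right-handed (so a half turn about y gives the same grasp; the last joint's range is limited). The gripper opens to 85 mm and grips with 20 to 120 N. Pads are 22 mm wide; open, the fingers measure 114 mm over their backs; the gripper's body (76 mm by 85 mm) begins 54 mm behind the grasp point. The pads swing forward as they close: fully open they stand 13 mm farther back than shut.
Start: joints at [0.906, 0.158, 1.597, -0, 1.386, -0.21], TCP at [0.253, 0.517, 0.405] pointing down, gripper open.
Joint ranges: [-2.91, 2.91], [-0.94, 2.29], [0.18, 2.7], [-1.29, 4.43], [0.17, 2.64], [-3, 3]. Speed limits (rad/s): [2.57, 2.57, 3.14, 3.14, 3.14, 3.14].

## Interface

Orientations are given as a rotation vector (axis times angle).
In Python, from bench import * gives the robot as it stands.
- The arm moves only by the tool apply_moves, never from a script. Its argument "targets" is a list of rows, each a list of 5 numbers: the shift along the tool's x, y, z in mm, then the turn about the tool's y in degrees, then the closure, from 0 (fully open) to 1 (shut). In form: [[x, y, z, spin, claw], ...]. A call has exactly 8 rows; each row is the pose to reach, as a shift and turn from the pose measured when the call began, along the tool's axes at that moment; what a row does not reach only later rows make up. A row lasts 1/12 s, in which the tool goes at most 41.7 mm and 7.16 degrees, less where a joint would pass 70% of its speed; a pose out of reach is approached as far as the arm can. A call with a gripper value outside its range is refused whole. The fingers move at their own pace and stop on an object; "newtons" is the grip in N (left out, the last holds). Time passes only in rows, so rows that repeat a pose let the fingers close, or fill a call up. It gives the time, the measured TCP pose, the force and the opening at its end, in the units of the state.
- state(): the state, without advancing time (a new reading comes with each control period).
- snapshot(name): name is "scene" or "top" or "wrist"; returns a dict with "image" (420x560x3 uint8, blue, green, red), "vertical_fov" (degrees; the focal length in pixels is half the picture's height over the tangent of half this angle, whatever the lens; pixels are square), "cx", "cy" (the principal point, pixels), "T" (4x4, takes a point from camera to world coordinates). Camera axes: x right, y up, looking along -z (the intrinsics and any distortion apply to the point x, -y, -z); pixel columns grow to the right and rows downward; lengths in m; the calibration is good to about 2 mm. A picture is of the moment at which its call begins. There is no depth.
- job_done(): hands the job in, once; it reports no verdict.
The state is a dict: "time_s": time; "q": joint angles; "qd": joint speeds; "effort": joint torques, N m; "ee_pos": TCP position; "tool_rot": TCP orientation; "contact_force": force on the tool from outside, world axes, zero at the start; "torque": the same for the moment, N m; "width": finger opening in m.
Only numpy, scipy, OpenCV 4.12 (cv2) and the standard library are available. Lean on these libraries where they do the work, as an engineer would, in place of code of your own. Each camera call takes 0.05 s, during which the arm holds its last target.

## Task

Two small waste bins with lever-operated lids stand on the bench, and an empty bottle lies on the ramp behind the closed lid of one of them. With the fingertips, press that bin's lever right down and keep it down until the bottle has rolled into the bin, then ease the lever up slowly so that the lid closes fully without slamming, and move clear. Do not touch the bottle or grip anything, keep the other bin's lid shut and leave the other things where they stand.

Things in the scene. Friction and masses are not known exactly. Their poses are not given: they have to be found in the camera images.
- bin_a: The bin to work, on whose ramp the bottle lies (it may stand left or right of bin_b): grey plastic bin fixed to the bench, 110 (x) x 110 (y) x 100 mm high, lidded, with an aluminium feed ramp behind (x = 53 to 114 mm, rising from z = 100 to 119 mm). Origin: centre of its underside on the bench; x points from its lever (front) to its ramp (back), z up.
- pad_a (a point): The centre of the top face of bin_a's black ribbed lever pad (30 mm long, 30 mm wide). Lid shut: 131 mm in front of the bin's origin, 135 mm above the bench, the lever rising 0.35 rad to its tip. Right down: 130 mm in front, 75 mm up; it travels nearly straight down, 60 mm. Pressing takes about 3 to 7 N.
- lid_a (a joint): Lid angle of bin_a in rad: 0 = shut, grows as the lever is pressed, 0.85 = lever right down against its stop. The lid's weight and a spring shut it with little damping: let go, it slams. Two seconds or more for the way down is gentle.
- bottle_center (a point): Centre of the empty white bottle with a blue cap, 38 mm in diameter, 86 mm long, about 90 g. It lies across the ramp of bin_a against the lid's lip, its axis along the bin's y, and rolls down into the bin by itself when the lid is raised by about 0.4 rad or more.
- bin_b: The other bin, the same in every way as bin_a but with nothing on its ramp; it stays shut.
- pad_b (a point): The centre of the top face of bin_b's black ribbed lever pad (30 mm long, 30 mm wide). Lid shut: 131 mm in front of the bin's origin, 135 mm above the bench, the lever rising 0.35 rad to its tip. Right down: 130 mm in front, 75 mm up; it travels nearly straight down, 60 mm. Pressing takes about 3 to 7 N.
- lid_b (a joint): Lid angle of bin_b in rad: 0 = shut, grows as the lever is pressed, 0.85 = lever right down against its stop. The lid's weight and a spring shut it with little damping: let go, it slams. Two seconds or more for the way down is gentle.
- arch_model: White plaster model of a dental arch, 59 x 62 x 31 mm, bystander. Origin: centre of its underside.
- wax_tin: Round pale wax tin, 56 mm in diameter, 25 mm high, standing on the bench between the two levers near the front edge, bystander. Origin: centre of its underside.
- standing_bottle: Amber bottle with a white cap, 36 mm in diameter, 92 mm high, standing upright, bystander. Origin: centre of its underside.
- wheel: Brown polishing wheel lying flat, 40 mm in diameter, 10 mm thick, bystander. Origin: centre of its underside.
- bottle: The same bottle; origin at the centre of its underside (the end away from the cap), its own z along its axis towards the cap.
- lever_a: Lever of bin_a (steel bar and black pad), linked one to one to its steel lid: pressing it down raises the lid. Origin on the hinge axis, which runs along the bin's y at 61 mm in front of the bin's origin, 106 mm up. The lid reaches 115 mm back from the hinge and ends in an upright lip that blocks the ramp.
- lever_b: Lever of bin_b (steel bar and black pad), linked one to one to its steel lid: pressing it down raises the lid. Origin on the hinge axis, which runs along the bin's y at 61 mm in front of the bin's origin, 106 mm up. The lid reaches 115 mm back from the hinge and ends in an upright lip that blocks the ramp.

How it is judged:
On the way, in this order (a step that is already met when the one before it is completed fails the run):
1. the lever of the bottle's bin is pressed by the fingers and its lid begins to lift (value of joint lid_a above 0.12 rad and contact force between the fingers and lever_a above 0.3 N), for 0.04 s.
2. the bottle has rolled into the bin while the lid is held wide open (over 0.65 rad) (x of bottle_center in the frame of bin_a between -0.05 and 0.05 m and y of bottle_center in the frame of bin_a between -0.05 and 0.05 m and z of bottle_center in the frame of bin_a below 0.075 m and value of joint lid_a above 0.65 rad), for 0.3 s.
3. the lid is shut again (value of joint lid_a below 0.04 rad), for 0.2 s.
At the end, for the whole second after the job is handed in: The bottle lies at rest inside bin_a (its centre within the bin's walls and below 75 mm), both lids are shut (within 0.04 rad), and the robot touches nothing (x of bottle_center in the frame of bin_a between -0.05 and 0.05 m and y of bottle_center in the frame of bin_a between -0.05 and 0.05 m and z of bottle_center in the frame of bin_a below 0.075 m and value of joint each of lid_a, lid_b below 0.04 rad and linear speed of bottle below 0.03 m/s).
It fails at once if the lid slams: it moves faster than 2 rad/s towards shut between 0.3 and 0.04 rad (value of joint lid_a between 0.04 and 0.3 rad and velocity of joint lid_a below -2 rad/s).
It fails at once if the bottle is touched by the robot (contact force between any of the fingers, the arm and bottle above 0.3 N).
It fails at once if the other bin's lid is opened (value of joint lid_b above 0.1 rad).
It fails at once if a bystander is lifted or moved by more than 15 mm (distance of any of arch_model, wax_tin, standing_bottle, wheel from where it was at the start of the episode above 0.015 m).
It also fails if it takes over 38 s, if anything falls off the work surface, if the arm or the gripper's body presses on something with over 40 N, if the wrist force passes 120 N, or if a joint passes its speed limit or range.

## Working session

There is one attempt and no reset: what is moved stays moved. The work goes in short steps, Python scripts to look and compute and a tool call to move; the robot and the scene stay as the last step left them, time stands still between calls to the robot, and variables do not carry over. Pictures are saved under pics/ and viewed, and the job is handed in when it is done.

Besides the shell and the picture viewer there is one more tool, called as a command line: name --pt "numbers of a row" for each row, then --argument value for the rest. apply_moves: Moves the arm, as the interface text tells. Its arguments: {"type":"object","properties":{"targets":{"type":"array"},"newtons":{"type":"number"}},"required":["targets"]}

```bash
ls; mkdir -p pics; python3 - <<'E'
from bench import *
import cv2
s=state(); print(s)
for n in ("scene","top","wrist"):
    d=snapshot(n); cv2.imwrite(f"pics/{n}0.png",d["image"]); print(n,d["vertical_fov"],d["cx"],d["cy"],d["T"],[k for k in d])
E
```

```text
pics
{'time_s': 0.0, 'q': array([ 9.05882066e-01,  1.59067064e-01,  1.59821654e+00, -6.20904714e-06,
        1.38618498e+00, -2.10116326e-01]), 'qd': array([ 0.00111852, -0.00032837,  0.00053766, -0.00096637,  0.00083184,
        0.00061304]), 'effort': array([-3.15341740e-04, -3.95995975e+01, -3.31433165e+01, -2.80632612e-04,
        8.21222638e-03, -4.60875029e-06]), 'ee_pos': array([0.25244365, 0.51631929, 0.40371432]), 'tool_rot': array([-1.54292317,  0.35734653, -0.35609764]), 'contact_force': array([-0.00218339,  0.02390483, -1.15261347]), 'torque': array([0.05024437, 0.03593258, 0.03227375]), 'width': 0.08528008691078823}
scene 54.719335677172765 278.06814159531 207.29878378724248 [[ 0.9782052   0.16630636 -0.1243253   0.4171277 ]
 [-0.20763745  0.78021332 -0.59004564 -0.51882474]
 [-0.00112809  0.6030003   0.79774016  0.90655475]
 [ 0.          0.          0.          1.        ]] ['image', 'vertical_fov', 'cx', 'cy', 'T']
top 54.8857522699013 281.1272141316544 211.50434506901556 [[-0.01791157  0.99677678 -0.07819994  0.4235825 ]
 [-0.99980319 -0.01718878  0.00990623  0.07207965]
 [ 0.00853014  0.07836198  0.99688848  1.2186854 ]
 [ 0.          0.          0.          1.        ]] ['image', 'vertical_fov', 'cx', 'cy', 'T']
wrist 62.009288216041305 280.18063804484626 210.30690740609947 [[ 0.43866255 -0.86396211 -0.24727442  0.1895801 ]
 [ 0.89864754  0.42087391  0.12368409  0.54753355]
 [-0.00278702 -0.27646813  0.96101905  0.37249989]
 [ 0.          0.          0.          1.        ]] ['image', 'vertical_fov', 'cx', 'cy', 'T']
```

View pics/scene0.png

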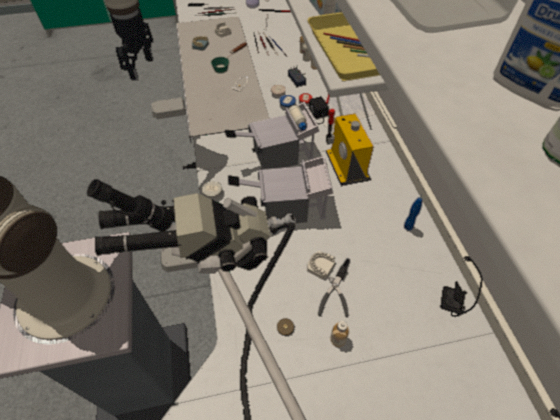

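View pics/top0.png

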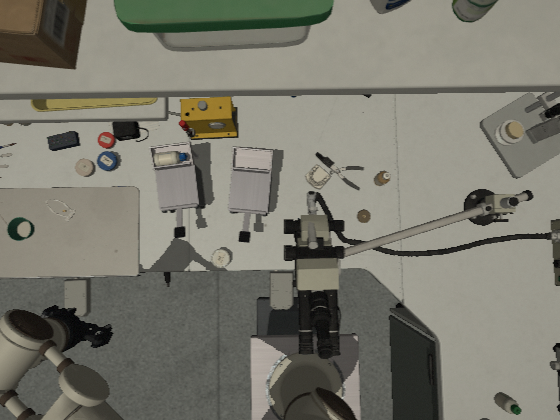

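View pics/wrist0.png

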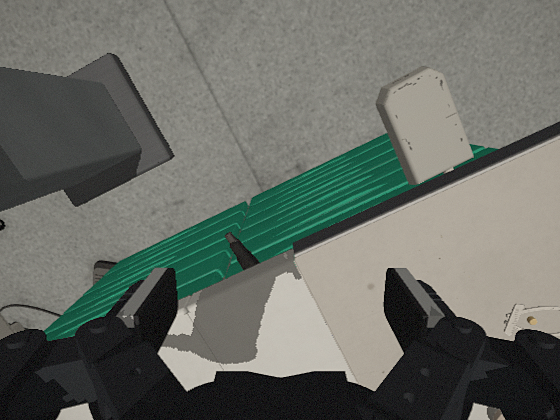

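Top view: the bottle is on the left bin's ramp (~(172,157)), so that is bin_a, with its pad at ~(180,232). bin_b's pad is at ~(244,236). I'll zoom in and measure.

```bash
cat > h.py <<'E'
import numpy as np, cv2
from bench import *
def K(d):
    f=d["image"].shape[0]/2/np.tan(np.radians(d["vertical_fov"]/2)); return f
def ray(d,u,v):
    f=K(d); T=np.array(d["T"]); return T[:3,3],T[:3,:3]@np.array([(u-d["cx"])/f,-(v-d["cy"])/f,-1])
def atz(d,u,v,z):
    o,r=ray(d,u,v); return o+r*(z-o[2])/r[2]
def proj(d,p):
    f=K(d);T=np.array(d["T"]); c=T[:3,:3].T@(np.array(p)-T[:3,3]); return d["cx"]+f*c[0]/-c[2], d["cy"]-f*c[1]/-c[2]
E
python3 - <<'E'
from h import *
d=snapshot("top"); im=d["image"]
c=im[125:275,130:290]; cv2.imwrite("pics/topz.png",cv2.resize(c,None,fx=4,fy=4,interpolation=cv2.INTER_CUBIC)[:600,:640])
print(state()['time_s'])
d=snapshot("scene"); im=d["image"]
c=im[80:220,210:360]; cv2.imwrite("pics/scz.png",cv2.resize(c,None,fx=4,fy=4,interpolation=cv2.INTER_CUBIC))
E
```

```text
0.2
```

View pics/topz.png

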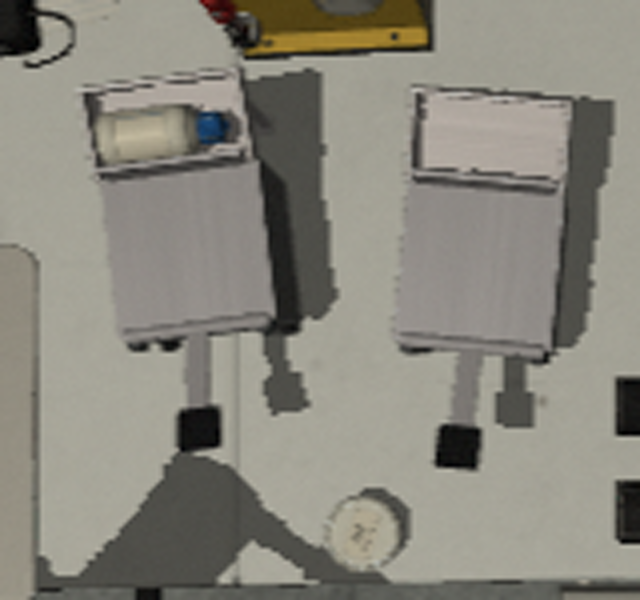

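View pics/scz.png

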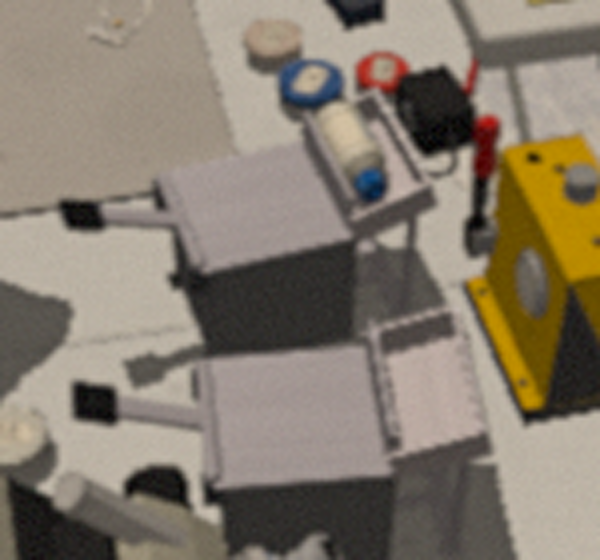

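```bash
python3 - <<'E'
from h import *
t=snapshot("top"); s=snapshot("scene")
def tri(a,b):
    o1,r1=ray(t,*a);o2,r2=ray(s,*b)
    A=np.stack([r1,-r2],1);x=np.linalg.lstsq(A,o2-o1,rcond=None)[0]
    p,q=o1+x[0]*r1,o2+x[1]*r2
    return (p+q)/2,np.linalg.norm(p-q)
tz=lambda u,v:(130+(u+.5)/4-.5,125+(v+.5)/4-.5)
sz=lambda u,v:(210+(u+.5)/4-.5,80+(v+.5)/4-.5)
print("pad_a",tri(tz(199,428),sz(82,214)),atz(t,*tz(199,428),.135))
print("pad_b",tri(tz(459,447),sz(95,402)),atz(t,*tz(459,447),.135))
print("bottle",atz(t,*tz(152,134),.13))
# lever axis, bin a: bar at lid front edge
for n,a,b in (("a",(199,428),(170,118)),("b",(459,447),(491,135))):
    p=atz(t,*tz(*a),.135); q=atz(t,*tz(*b),.115); v=q-p; print(n,q, np.degrees(np.arctan2(v[1],v[0])),np.linalg.norm(v[:2]))
# lid edges at z~.115
L=[(103,175),(120,340),(257,160),(275,320)]
for l in L: print(atz(t,*tz(*l),.11))
print("tin",atz(t,*tz(363,533),.025))
print("micro", [atz(t,*p,.2) for p in [(284,240),(300,200)]])
E
```

```text
pad_a (array([0.46038063, 0.33496415, 0.13144756]), np.float64(0.0018061723338640633)) [0.45936014 0.33412455 0.135     ]
pad_b (array([0.4445588 , 0.16090541, 0.13272946]), np.float64(0.0018190818533934726)) [0.44360738 0.16073913 0.135     ]
bottle [0.66004926 0.3676002  0.13      ]
a [0.67430901 0.35931827 0.115     ] 6.685022781060961 0.21642029043588976
b [0.65884398 0.13795385 0.115     ] -6.042912598196139 0.21643928091581577
[0.63619469 0.4067119  0.11      ]
[0.52147341 0.39435009 0.11      ]
[0.64497006 0.30041768 0.11      ]
[0.53344162 0.28818659 0.11      ]
tin [0.38398754 0.24069503 0.025     ]
micro [array([0.43154424, 0.05602457, 0.2       ]), array([0.53190051, 0.01362226, 0.2       ])]
```

```bash
python3 - <<'E'
from h import *
from scipy.spatial.transform import Rotation as R
t=snapshot("top"); s=snapshot("scene")
def tri(a,b):
    o1,r1=ray(t,*a);o2,r2=ray(s,*b)
    A=np.stack([r1,-r2],1);x=np.linalg.lstsq(A,o2-o1,rcond=None)[0]
    p,q=o1+x[0]*r1,o2+x[1]*r2
    return (p+q)/2,np.linalg.norm(p-q)
print(tri((308,350),(92,188)),tri((334,350),(98,243)))
st=state(); M=R.from_rotvec(st['tool_rot']).as_matrix(); print(M)
cv2.imwrite("pics/topm.png",cv2.resize(t["image"][170:420,220:420],None,fx=2.4,fy=2.4,interpolation=cv2.INTER_CUBIC))
cv2.imwrite("pics/scm.png",cv2.resize(s["image"][160:300,0:300],None,fx=2.6,fy=2.6,interpolation=cv2.INTER_CUBIC))
E
```

```text
(array([0.19120815, 0.01078824, 0.34246838]), np.float64(0.01169402110734359)) (array([ 0.17342391, -0.05422169,  0.2625322 ]), np.float64(0.003704850826890074))
[[ 8.98347187e-01 -8.68295801e-05  4.39286153e-01]
 [-4.39286160e-01 -9.91701230e-05  8.98347182e-01]
 [-3.44390468e-05 -9.99999991e-01 -1.27232234e-04]]
```

View pics/topm.png

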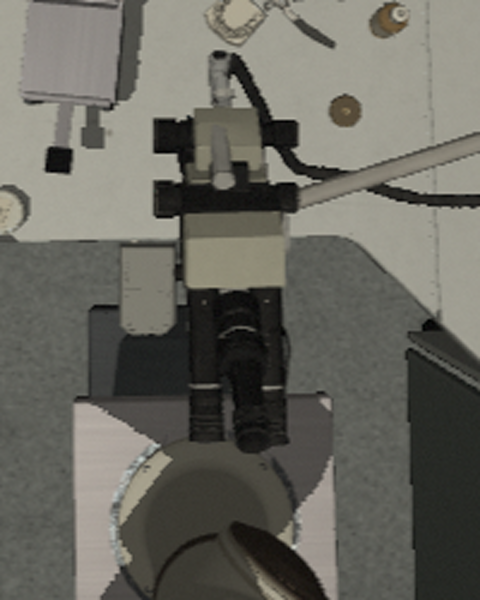

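View pics/scm.png

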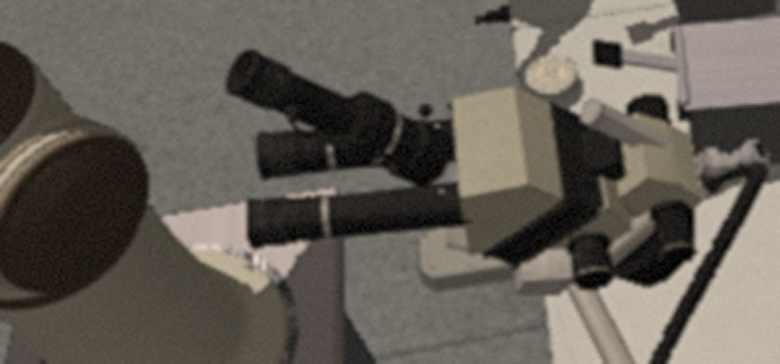

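bin_a's pad is at ≈(0.460, 0.334, 0.133), with a bin yaw of about 6.5° and 2 mm triangulation error. The scope stands at y<0.06 and z≤0.35, clear of the path. I'll close the fingers and move halfway.

apply_moves --pt "15 0 -4 -2 1" --pt "35 0 -9 -4 1" --pt "55 0 -15 -8 1" --pt "75 0 -20 -11 1" --pt "95 0 -25 -14 1" --pt "115 0 -31 -16 1" --pt "130 0 -35 -16 1" --pt "134 0 -36 -16 1" --newtons 20

```text
time_s: 1.12
ee_pos: [0.3587, 0.424, 0.4047]
tool_rot: [-1.567, 0.139, -0.14]
contact_force: [0.6, 0.2, 0.2]
width: 0.0001
```

```bash
cat >> h.py <<'E'
from scipy.spatial.transform import Rotation as R
PAD=np.array([.4595,.3345,.135]); YAW=np.radians(6.5)
def report(tgt):
    st=state(); M=R.from_rotvec(st['tool_rot']).as_matrix(); p=st['ee_pos']
    print("t",st['time_s'],"tcp",p.round(4),"tipz",round(p[2]-.173,4),"F",st['contact_force'].round(2),"w",round(st['width'],4))
    print("shift mm",(M.T@(tgt-p)*1000).round(1),"spin",-(np.degrees(YAW-np.arctan2(M[1,0],M[0,0]))).round(1), "tilt",M[:,1].round(3))
E
python3 - <<'E'
from h import *
report(np.array([.4612,.3347,.340]))
s=snapshot("scene"); cv2.imwrite("pics/s1.png",s["image"])
E
```

```text
t 1.1167 tcp [0.3587 0.424  0.4047] tipz 0.2317 F [0.58 0.23 0.17] w 0.0001
shift mm [116.7  64.8 -69.7] spin -16.7 tilt [ 0.001 -0.001 -1.   ]
```

View pics/s1.png

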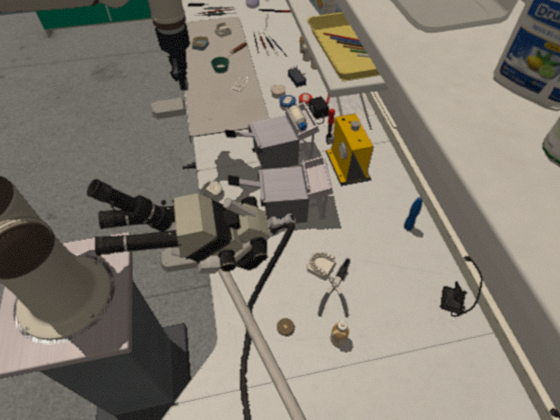

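Half way there. The gripper is shut at ~(180,70), with no contact.

apply_moves --pt "15 0 -9 -3 1" --pt "35 5 -21 -6 1" --pt "55 12 -33 -9 1" --pt "75 20 -45 -12 1" --pt "95 28 -57 -15 1" --pt "110 34 -66 -16.7 1" --pt "117 40 -70 -16.7 1" --pt "117 40 -70 -16.7 1"

```text
time_s: 1.83
ee_pos: [0.4613, 0.3343, 0.3632]
tool_rot: [-1.57, -0.086, 0.089]
contact_force: [0.4, -0.6, 1.1]
width: -0.0001
```

```bash
python3 - <<'E'
from h import *
report(np.array([.4612,.3347,.340]))
for n in("scene","top","wrist"):
    s=snapshot(n); im=s["image"]
    if n!="wrist":
        u,v=proj(s,PAD); u=int(u);v=int(v); im=cv2.resize(im[max(0,v-70):v+70,u-90:u+90],None,fx=4,fy=4,interpolation=cv2.INTER_CUBIC)
    cv2.imwrite(f"pics/{n}2.png",im)
E
```

```text
t 1.8333 tcp [0.4613 0.3343 0.3632] tipz 0.1902 F [ 0.37 -0.62  1.06] w -0.0001
shift mm [-0.  23.2  0.4] spin -0.1 tilt [-0.002 -0.001 -1.   ]
```

View pics/scene2.png

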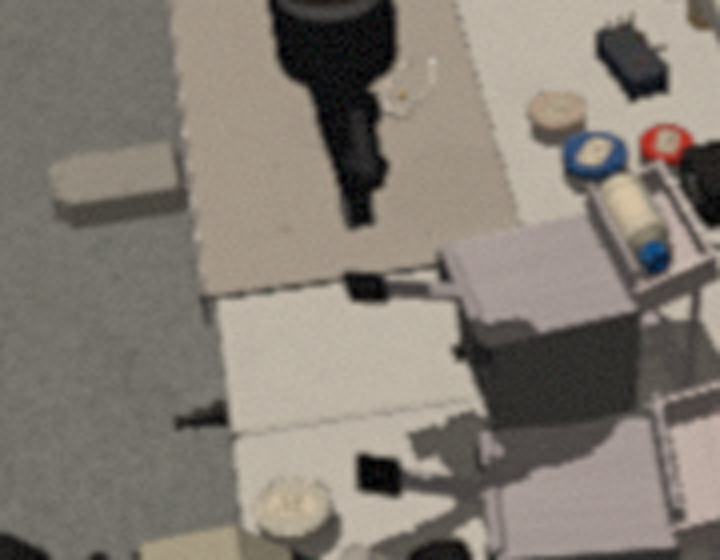

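View pics/wrist2.png

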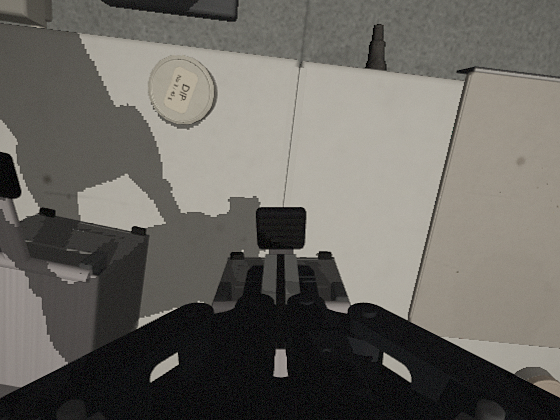

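```bash
python3 - <<'E'
from h import *
w=snapshot("wrist"); print("pad pred",proj(w,PAD))
st=state(); M=R.from_rotvec(st['tool_rot']).as_matrix(); print("tip",proj(w,st['ee_pos']+.173*M[:,1]))
for a in(-.011,.011): print(proj(w,st['ee_pos']+.173*M[:,1]+a*M[:,0]))
print("pad from wrist",atz(w,281,229,.135))
E
```

```text
pad pred (np.float64(277.93892807354496), np.float64(229.1740997545583))
tip (np.float64(279.7439189612088), np.float64(273.8454666879071))
(np.float64(279.739596531959), np.float64(250.84041656690806))
(np.float64(279.7480757678436), np.float64(295.9690318060537))
pad from wrist [0.45917939 0.3363147  0.135     ]
```

The wrist view agrees: pad at (0.459, 0.336). Going down to just above contact.

apply_moves --pt "0 7 1 0 1" --pt "0 15 1 0 1" --pt "0 23 1 0 1" --pt "0 31 1 0 1" --pt "0 38 1 0 1" --pt "0 44 1 0 1" --pt "0 48 1 0 1" --pt "0 50 1 0 1"

```text
time_s: 2.7
ee_pos: [0.4601, 0.3366, 0.3142]
tool_rot: [-1.569, -0.089, 0.09]
contact_force: [0.3, -0.1, 0.1]
width: -0.0006
```

apply_moves --pt "0 3 0 0 1" --pt "0 6 0 0 1" --pt "0 10 0 0 1" --pt "0 14 0 0 1" --pt "0 18 0 0 1" --pt "0 22 0 0 1" --pt "0 26 0 0 1" --pt "0 28 0 0 1"

```text
time_s: 3.37
ee_pos: [0.4598, 0.3366, 0.2854]
tool_rot: [-1.569, -0.088, 0.091]
contact_force: [-2.3, 0.3, 4.2]
width: 0.0
```

```bash
python3 - <<'E'
from h import *
report(np.array([.4612,.3347,.250]))
s=snapshot("scene"); im=s["image"]
u,v=proj(s,PAD); u=int(u);v=int(v); im=cv2.resize(im[max(0,v-70):v+70,u-60:u+120],None,fx=4,fy=4,interpolation=cv2.INTER_CUBIC)
cv2.imwrite(f"pics/s3.png",im)
E
```

```text
t 3.3667 tcp [0.4598 0.3366 0.2854] tipz 0.1124 F [-2.27  0.31  4.24] w 0.0
shift mm [ 1.2 35.4 -2.1] spin 0.0 tilt [-0.002 -0.    -1.   ]
```

View pics/s3.png

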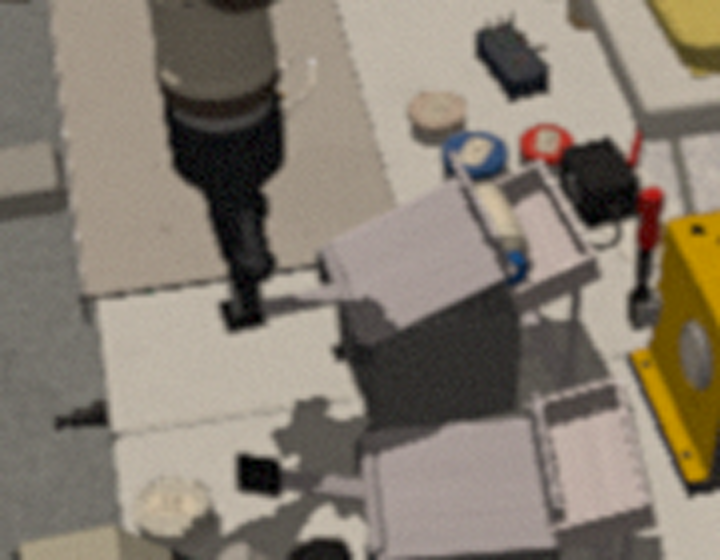

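The lid is rising at ~(430,270) and the fingers sit well on the pad at ~(240,310). Pressing on.

apply_moves --pt "0 4 0 0 1" --pt "0 8 0 0 1" --pt "0 12 0 0 1" --pt "0 16 0 0 1" --pt "0 20 0 0 1" --pt "0 23 0 0 1" --pt "0 25 0 0 1" --pt "0 26 0 0 1"

```text
time_s: 4.08
ee_pos: [0.4607, 0.3367, 0.2597]
tool_rot: [-1.568, -0.091, 0.088]
contact_force: [0.7, -0.7, 5.6]
width: -0.0
```

```bash
cat > look.py <<'E'
from h import *
import sys
report(np.array([.4612,.3347,.250]))
s=snapshot("scene"); im=s["image"]
u,v=proj(s,PAD); u=int(u);v=int(v); im=cv2.resize(im[max(0,v-70):v+70,u-60:u+120],None,fx=4,fy=4,interpolation=cv2.INTER_CUBIC)
cv2.imwrite(f"pics/{sys.argv[1]}.png",im)
E
python3 look.py s4
```

```text
t 4.0833 tcp [0.4607 0.3367 0.2597] tipz 0.0867 F [ 0.72 -0.72  5.63] w -0.0
shift mm [ 0.2  9.7 -2. ] spin 0.0 tilt [ 0.002  0.001 -1.   ]
```

View pics/s4.png

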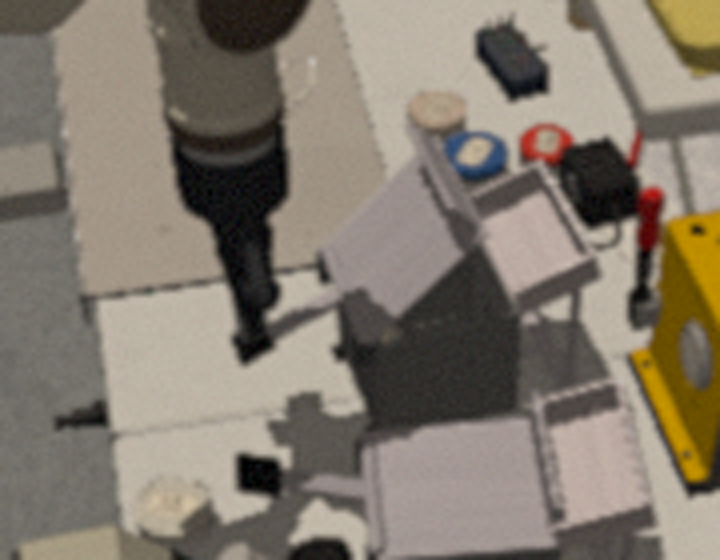

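The ramp at ~(530,240) is empty, so the bottle has rolled in. Next I'll press the last few mm to the stop and hold there.

apply_moves --pt "0 1 0 0 1" --pt "0 2 0 0 1" --pt "0 3 0 0 1" --pt "0 4 0 0 1" --pt "0 4 0 0 1" --pt "0 5 0 0 1" --pt "0 5 0 0 1" --pt "0 5 0 0 1"

```text
time_s: 4.8
ee_pos: [0.4614, 0.3367, 0.2551]
tool_rot: [-1.568, -0.093, 0.086]
contact_force: [1.6, 0.3, 5.7]
width: 0.0
```

```bash
python3 look.py s5; python3 - <<'E'
from h import *
t=snapshot("top"); cv2.imwrite("pics/t5.png",cv2.resize(t["image"][125:275,130:290],None,fx=4,fy=4,interpolation=cv2.INTER_CUBIC))
E
```

```text
t 4.8 tcp [0.4614 0.3367 0.2551] tipz 0.0821 F [1.56 0.33 5.65] w 0.0
shift mm [-0.5  5.1 -2. ] spin 0.0 tilt [ 0.004  0.001 -1.   ]
```

View pics/s5.png

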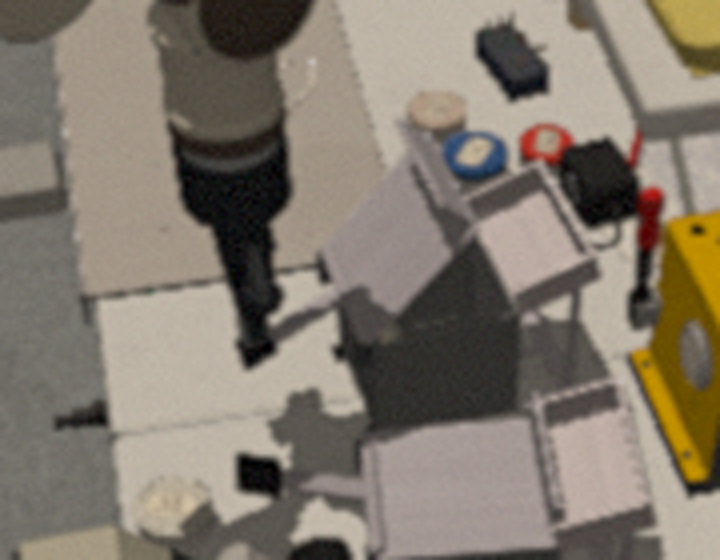

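View pics/t5.png

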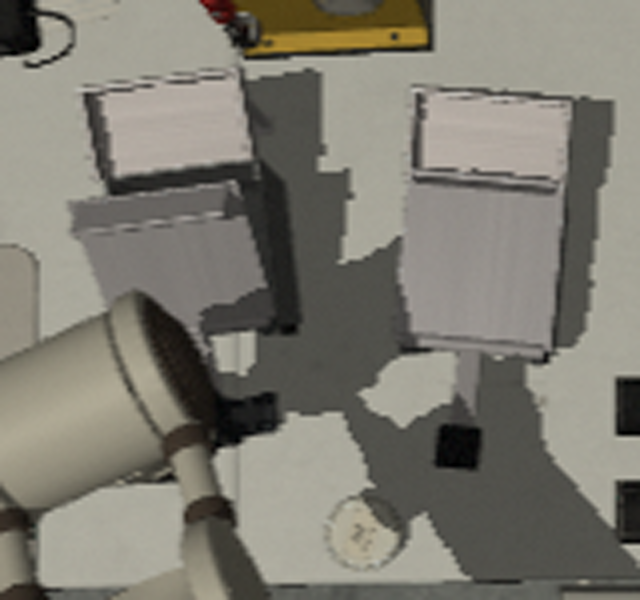

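apply_moves --pt "0 1 0 0 1" --pt "0 2 0 0 1" --pt "0 3 0 0 1" --pt "0 4 0 0 1" --pt "0 4 0 0 1" --pt "0 4 0 0 1" --pt "0 4 0 0 1" --pt "0 4 0 0 1"

```text
time_s: 5.57
ee_pos: [0.4621, 0.3368, 0.2516]
tool_rot: [-1.568, -0.095, 0.084]
contact_force: [-0.1, -0.2, 6.0]
width: -0.0
```

```bash
python3 look.py s6
```

```text
t 5.5667 tcp [0.4621 0.3368 0.2516] tipz 0.0786 F [-0.1  -0.18  5.96] w -0.0
shift mm [-1.1  1.6 -2. ] spin 0.0 tilt [ 0.007  0.002 -1.   ]
```

View pics/s6.png

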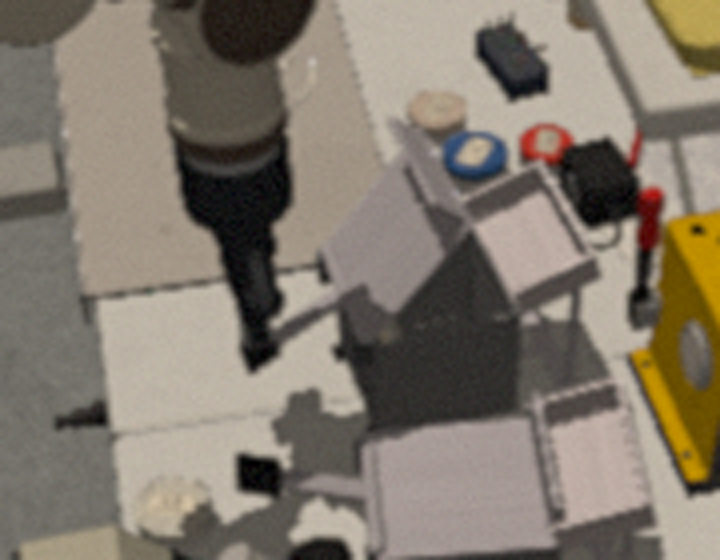

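apply_moves --pt "0 1 0 0 1" --pt "0 2 0 0 1" --pt "0 3 0 0 1" --pt "0 4 0 0 1" --pt "0 5 0 0 1" --pt "0 5 0 0 1" --pt "0 5 0 0 1" --pt "0 5 0 0 1"

```text
time_s: 6.28
ee_pos: [0.4626, 0.3371, 0.2507]
tool_rot: [-1.568, -0.096, 0.084]
contact_force: [-13.8, -6.4, 31.2]
width: 0.0002
```

```bash
python3 look.py s7; python3 - <<'E'
from h import *
# predicted lid outline for various angles vs scene image
s=snapshot("scene"); c,sn=np.cos(YAW),np.sin(YAW)
B=np.array([PAD[0]+.131*c,PAD[1]+.131*sn,0])
im=cv2.resize(s["image"],None,fx=4,fy=4,interpolation=cv2.INTER_CUBIC)
u,v=map(int,proj(s,PAD))
for a,col in((.65,(0,0,255)),(.75,(0,255,0)),(.85,(255,0,0))):
    pts=[]
    for y in(-.055,.055):
        # lid plane top approx 3mm above hinge
        x,z=.115*np.cos(a)-.003*np.sin(a),.115*np.sin(a)+.003*np.cos(a)
        X=-.061+x; p=B+np.array([X*c-y*sn,X*sn+y*c,.106+z]); pts.append(proj(s,p))
    p,q=[tuple(int(4*k+2) for k in r) for r in pts]; cv2.line(im,p,q,col,1)
im=im[4*(v-70):4*(v+70),4*(u-60):4*(u+120)]
cv2.imwrite("pics/s7o.png",im)
E
```

```text
t 6.2833 tcp [0.4626 0.3371 0.2507] tipz 0.0777 F [-13.76  -6.36  31.24] w 0.0002
shift mm [-1.6  0.7 -2.2] spin 0.1 tilt [ 0.007  0.001 -1.   ]
```

View pics/s7o.png

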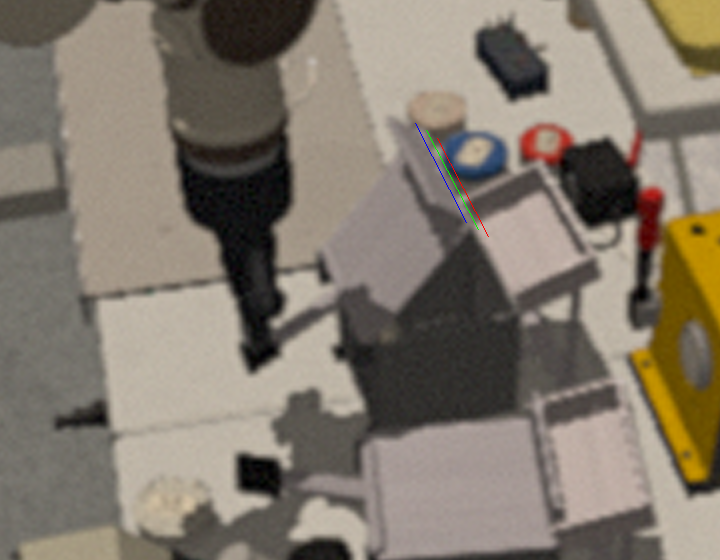

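At the stop (31 N jump, lid ≈0.85) with the bottle inside. Now easing up slowly.

apply_moves --pt "0 -1 0 0 1" --pt "0 -2 0 0 1" --pt "0 -4 0 0 1" --pt "0 -6 0 0 1" --pt "0 -8 0 0 1" --pt "0 -10 0 0 1" --pt "0 -12 0 0 1" --pt "0 -14 0 0 1"

```text
time_s: 7.05
ee_pos: [0.4618, 0.337, 0.2639]
tool_rot: [-1.569, -0.094, 0.086]
contact_force: [-5.1, -0.7, 3.7]
width: 0.0001
```

apply_moves --pt "0 -2 0 0 1" --pt "0 -4 0 0 1" --pt "0 -6 0 0 1" --pt "0 -8 0 0 1" --pt "0 -10 0 0 1" --pt "0 -12 0 0 1" --pt "0 -14 0 0 1" --pt "0 -16 0 0 1"

```text
time_s: 7.72
ee_pos: [0.462, 0.337, 0.2804]
tool_rot: [-1.569, -0.095, 0.086]
contact_force: [-2.0, 0.4, 4.1]
width: -0.0001
```

```bash
python3 look.py s8
```

```text
t 7.7167 tcp [0.462  0.337  0.2804] tipz 0.1074 F [-1.96  0.4   4.08] w -0.0001
shift mm [-1.2 30.4 -2.2] spin 0.1 tilt [ 0.006  0.001 -1.   ]
```

View pics/s8.png

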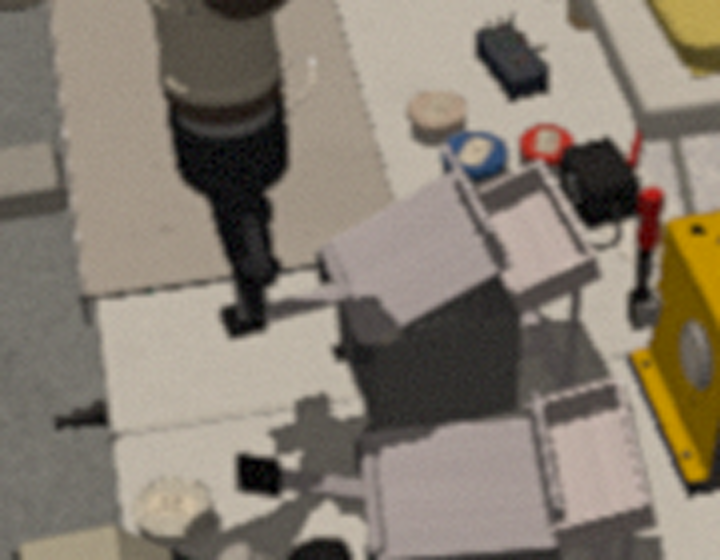

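The lid is coming down evenly and the lever is still in contact. Continuing, slower towards the end.

apply_moves --pt "0 -1.5 0 0 1" --pt "0 -3 0 0 1" --pt "0 -4.5 0 0 1" --pt "0 -6 0 0 1" --pt "0 -7.5 0 0 1" --pt "0 -9 0 0 1" --pt "0 -10.5 0 0 1" --pt "0 -12 0 0 1"

```text
time_s: 8.43
ee_pos: [0.4626, 0.3371, 0.2935]
tool_rot: [-1.568, -0.097, 0.083]
contact_force: [2.7, 1.2, 2.8]
width: -0.0001
```

apply_moves --pt "0 -1.5 0 0 1" --pt "0 -3 0 0 1" --pt "0 -4.5 0 0 1" --pt "0 -6 0 0 1" --pt "0 -7.5 0 0 1" --pt "0 -9 0 0 1" --pt "0 -10.5 0 0 1" --pt "0 -12 0 0 1"

```text
time_s: 9.1
ee_pos: [0.4625, 0.3371, 0.3056]
tool_rot: [-1.568, -0.097, 0.083]
contact_force: [3.0, 0.7, 2.4]
width: -0.0001
```

apply_moves --pt "0 -1.5 0 0 1" --pt "0 -3 0 0 1" --pt "0 -4.5 0 0 1" --pt "0 -6 0 0 1" --pt "0 -7.5 0 0 1" --pt "0 -9 0 0 1" --pt "0 -10.5 0 0 1" --pt "0 -12 0 0 1"

```text
time_s: 9.77
ee_pos: [0.4621, 0.337, 0.3172]
tool_rot: [-1.568, -0.096, 0.084]
contact_force: [0.4, -0.3, 0.6]
width: -0.0001
```

```bash
python3 look.py s9
```

```text
t 9.7667 tcp [0.4621 0.337  0.3172] tipz 0.1442 F [ 0.4  -0.29  0.59] w -0.0001
shift mm [-1.6 67.2 -2.2] spin 0.1 tilt [ 0.007  0.001 -1.   ]
```

View pics/s9.png

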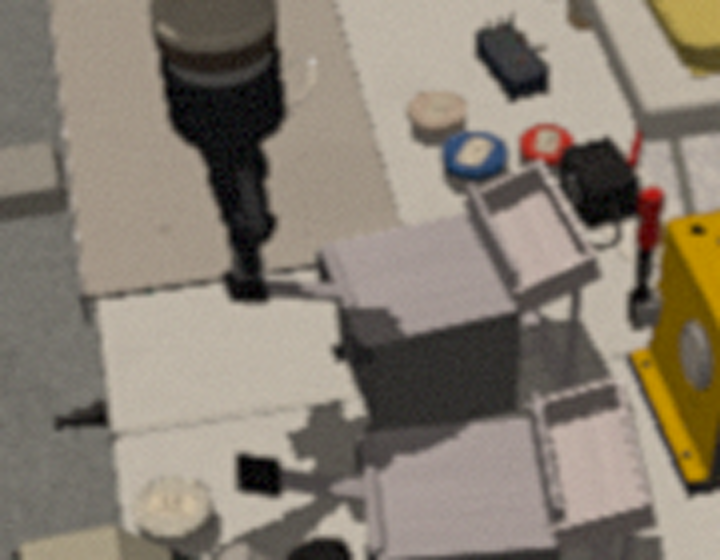

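The lid looks shut, and contact is nearly gone. I'll raise clear: slowly at first, then faster.

apply_moves --pt "0 -1.5 0 0 1" --pt "0 -3 0 0 1" --pt "0 -5 0 0 1" --pt "0 -9 0 0 1" --pt "0 -16 0 0 1" --pt "0 -26 0 0 1" --pt "0 -36 0 0 1" --pt "0 -46 0 0 1"

```text
time_s: 10.48
ee_pos: [0.462, 0.3371, 0.3653]
tool_rot: [-1.568, -0.097, 0.083]
contact_force: [0.2, 0.8, -0.7]
width: 0.0001
```

apply_moves --pt "0 -10 0 0 1" --pt "-10 -20 0 0 1" --pt "-20 -25 20 0 1" --pt "-40 -30 40 0 1" --pt "-55 -30 60 0 1" --pt "-60 -30 70 0 1" --pt "-60 -30 70 0 1" --pt "-60 -30 70 0 1"

```text
time_s: 11.15
ee_pos: [0.3943, 0.3997, 0.3952]
tool_rot: [-1.568, -0.099, 0.083]
contact_force: [0.4, -0.7, -0.2]
width: -0.0001
```

```bash
python3 look.py s10; python3 - <<'E'
from h import *
t=snapshot("top"); cv2.imwrite("pics/t10.png",cv2.resize(t["image"][125:275,130:290],None,fx=4,fy=4,interpolation=cv2.INTER_CUBIC))
E
```

```text
t 11.15 tcp [0.3943 0.3997 0.3952] tipz 0.2222 F [ 0.44 -0.72 -0.16] w -0.0001
shift mm [ 57.5 145.8 -72.4] spin 0.1 tilt [ 0.01   0.001 -1.   ]
```

View pics/s10.png

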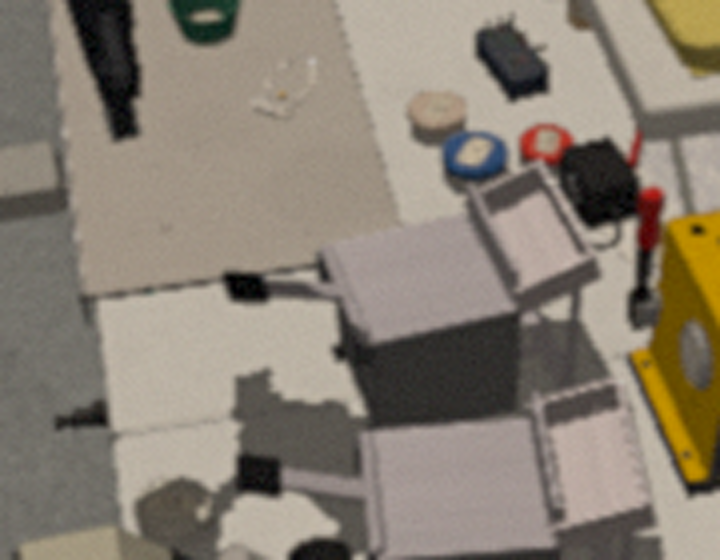

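View pics/t10.png

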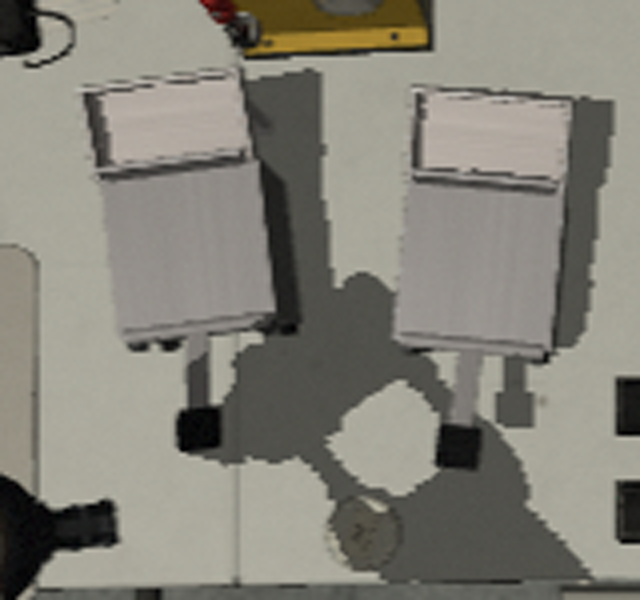

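Both lids are shut, with bin_a's lid and pad where they were at the start ((199,428) in the top crop). The ramp is empty, the tin hasn't moved, and the arm is clear.

```bash
python3 -c "
from bench import *
print(job_done())"
```

```text
the job is handed in; nothing more can be done
None
```

The job is handed in, and as far as I could see everything went as asked. With the fingers shut, I pressed bin_a's lever (the left bin) down to its stop, shown by a jump to about 31 N with the lid near 0.85 rad. The bottle rolled in on the way down. I then eased the lever up over about 3.5 s and moved clear at 11 s of the 38 s allowed.

**Last checks:**
- **Lids:** both are shut, and bin_a's pad and lid are back at their starting pixels.
- **Bottle:** the ramp is empty. I inferred the bottle is in the bin from that, as the cameras can't see inside.
- **Other things:** the wax tin has not moved. I did not look again at the arch model, standing bottle or wheel, but the arm never went near them.
- **Arm:** contact force is about zero.
- **Lid speed:** this was not measured. The fingers rose at about 18–24 mm/s with light contact down to about 0.6 N at the end, and there was no sign of a slam.

No check failed or disagreed.

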